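# Set the throttle lever to the index and fit its spring sleeve

## Robot

A 6-joint arm with a two-finger parallel gripper is mounted at the origin on the work surface. World frame = base frame: x ahead of the robot, y to its left, z up, the work surface at z = 0. Lengths are in m, angles in degrees, forces in N, time in s.
With the tool pointing down it reaches from about 0.275 to 0.825 m from the base axis. Payload 5.2 kg.
Tool frame: the origin (TCP) lies at the very end of the fingers, on their centre line; the grasp point (between the pads) lies 19 mm behind it; z points along the fingers, y is the line along which they close (so a half turn about z gives the same grasp; the last joint's range is limited). The gripper opens to 93 mm and grips with 3 to 60 N. Pads are 15 mm wide; open, the fingers measure 128 mm over their backs; the gripper's body (75 mm by 188 mm) begins 65 mm behind the grasp point.
Start: joints at [-85.531, 14.817, 87.949, -0, 77.235, -11.62], TCP at [0.152, -0.528, 0.187] pointing down, gripper open.
Joint ranges: [-179.93, 179.93], [-52.35, 119.4], [10.71, 147.94], [-69.91, 249.91], [12.55, 155.21], [-178.61, 178.61]. Speed limits (degrees/s): [147.25, 147.25, 180, 180, 180, 180].

## Interface

Orientations are given as a 3x3 rotation matrix whose columns are the frame's x, y, z axes.
In Python, from station import robot gives the robot as it stands.
- The arm moves only by the shell command python3 -m jog 'ROWS' [FORCE]. ROWS is text: rows parted by semicolons, each of 7 numbers parted by spaces: the shift along the tool's x, y, z in mm, then the turn, a rotation vector about the tool's x, y, z in degrees, then the finger opening in mm, from 0 to 93. A call has 1 to 20 rows; each row is the pose to reach, as a shift and turn from the pose commanded when the call began, along the tool's axes at that moment; what a row does not reach only later rows make up. A row lasts 1/10 s, in which the tool goes at most 50 mm and 8.59 degrees, less where a joint would pass 70% of its speed; a pose out of reach is approached as far as the arm can. A call with a gripper value outside its range is refused whole. The fingers move at their own pace and stop on an object; FORCE is the grip in N (left out, the last holds). Time passes only in rows, so rows that repeat a pose let the fingers close. It gives the time, the measured TCP pose, the force, the opening and the grip force at its end, in the units of the state.
- robot.get_state(): the state, without advancing time (a new reading comes with each control period).
- robot.snapshot(name): name is "side" or "top"; returns (picture, depth): 480x640x3 uint8, red, green, blue; 480x640 float32, m along the optical axis (not along the pixel's ray), 0 where there is no reading.
- robot.calibration(name): a dict with "vfov" (degrees; the focal length in pixels is half the picture's height over the tangent of half this angle, whatever the lens; pixels are square), "cx", "cy" (the principal point, pixels), "position" and "orientation" of the camera in the world. Camera axes: x right, y up, looking along -z (the intrinsics and any distortion apply to the point x, -y, -z); pixel columns grow to the right and rows downward; lengths in m; the calibration is good to about 2 mm. A picture is of the moment at which its call begins. calibration takes no time and is no camera call.
- robot.sign_off(): hands the job in; it is judged then, once.
Trained networks look in the newest picture that a camera, given by its name, has taken for a name from the list of things; names that differ only in an ending like _2 or _b are one class to them, and where a whole thing is asked for, a point or a joint stands for the part that bears it (a point fixed in the world has none). Each returns a list of dicts, best first, with "confidence" (0 to 1); they miss things now and then, are a little off and sometimes report something else, mostly with a low value. They report only what shows in the picture. A call takes as long as a camera call. They do not tell look-alikes from the thing itself.
- robot.spot_in(camera, name): "uv" ([column, row] in pixels, amid what is visible of it).
The state is a dict: "time_s": time; "joint_positions": joint angles; "qd": joint speeds; "joint_torque": joint torques, N m; "tcp_pos": TCP position; "tcp_rot": TCP orientation; "contact_force": force on the tool from outside, world axes, zero at the start; "moment": the same for the moment, N m; "width": finger opening in m; "grip_force": force on a finger pad.
Only numpy, scipy, OpenCV 4.12 (cv2) and the standard library are available. Lean on these libraries where they do the work, as an engineer would, in place of code of your own. Each camera call takes 0.05 s, during which the arm holds its last target. There are 200 camera calls.

## Task

The throttle body bolted to the fixture plate is being set up. Turn its red lever until the lever's nose points straight at the yellow index clamp on the white protractor plate, and slide the white spring sleeve, flange down, over the upright spindle until it sits on the lever's hub, in whichever order you like. Leave the sleeve seated and the lever on the index, and leave the other parts on the bench where they lie.

Things in the scene. Friction and masses are not known exactly. Their poses are not given: they have to be found in the camera images.
- throttle: aluminium throttle body with a horizontal 70 mm bore between two 104 mm square flanges, bolted on a dark fixture plate 130 x 116 mm fixed to the bench. Origin: centre of the plate's underside, below the spindle axis; z up, x along the bore. Flange tops at 116 mm. On its +y side, below the lever, a white protractor plate with black ticks, 90 to 148 mm from the axis, its top at 136 mm
- lever: red lever turning level about the upright spindle. Origin: on the axis, at the top face of its dark hub (diameter 44 mm, the sleeve's seat). z up, x towards its nose, whose tip is 117 mm from the axis. Bar 22 mm wide, 8 thick, top 8 mm below the origin. Starts near its clockwise stop, must turn anticlockwise seen from above; travel 83 degrees; stays where left; about 1.5 N at the stud moves it
- stud (a point): centre of the ball (diameter 16 mm) of the upright steel ball stud on the lever, 100 mm from the axis along the lever's x and 26 mm above the lever's origin. Ball top 34 mm, shank (diameter 11 mm) and foot collar (diameter 18 mm, up to 4 mm below the lever's origin) under it
- spindle_top (a point): top end of the upright steel spindle that stands 68 mm above the lever's origin (the hub's top face), on the axis; diameter 14 mm, its uppermost 6 mm taper to diameter 7 mm
- index: yellow index clamp fixed on the rim of the protractor plate, 24 mm wide, with a pointed yellow beak towards the spindle. Origin: on the spindle axis, same point as the lever's origin; x points from the axis to the beak's point (127 mm out) and the clamp (to 180 mm). Its top is 15 mm below the origin (a small screw head 4 mm more). The lever is on the index when both x axes agree
- sleeve: white plastic spring sleeve, 60 mm tall tube, outer diameter 36 mm, through bore diameter 18 mm, with a flange of diameter 50 mm, 6 mm thick, at its foot; 80 g; stands on the carpet, flange down. Origin: centre of the underside; z up along the bore
- pulley: bystander: dark steel water-pump pulley, diameter 90, 52 mm tall, standing on the carpet on the other side of the throttle body than the sleeve. Origin: centre of the underside
- brass_cap: bystander: brass flanged cap, diameter 76, 34 mm tall. Origin: centre of the underside
- pump_shaft: bystander: stepped steel shaft lying along its x, 150 mm long, 22 mm thick. Origin: middle of the underside
- caliper: bystander: caliper lying flat along its x, 230 mm long, 14 mm high. Origin: middle of the underside
- screwdriver: bystander: wooden-handled screwdriver lying along its x, 210 mm long. Origin: middle of the underside
- valve: bystander: engine valve lying along its x, head diameter 34 mm, 104 mm long. Origin: underside near the head
Not all that is in view belongs to the job. Several things look just like the sleeve: the one meant starts farthest from the robot's base.

How it is judged:
By the outcome, as a careful person would: the job done as asked, in the order asked, and still so for the second after the job is handed in, with the robot touching nothing.
It also fails if it takes over 64 s, if anything falls off the work surface, if the arm or the gripper's body presses on something with over 40 N, if the wrist force passes 120 N, or if a joint passes its speed limit or range.

## Working session

There is one attempt and no reset: what is moved stays moved. The work goes in short steps, Python scripts to look and compute and a shell command to move; the robot and the scene stay as the last step left them, time stands still between calls to the robot, and variables do not carry over. Pictures are saved under pics/ and viewed, at most 10 in all, crops included, and the job is handed in when it is done.

```bash
mkdir -p pics; ls; cat > h.py <<'E'
import numpy as np, cv2
from station import robot
def cal(n):
    c=robot.calibration(n); f=240/np.tan(np.radians(c['vfov'])/2)
    return c,f
def world(n,u,v,d):
    c,f=cal(n); p=np.array([(u-c['cx'])/f*d,-(v-c['cy'])/f*d,-np.asarray(d)+0*u])
    return np.array(c['orientation'])@p+np.array(c['position'])
def cloud(n,D):
    c,f=cal(n); v,u=np.mgrid[:480,:640]
    P=np.stack([(u-c['cx'])/f*D,-(v-c['cy'])/f*D,-D],-1)
    return P@np.array(c['orientation']).T+np.array(c['position'])
def pix(n,X):
    c,f=cal(n); p=(np.asarray(X)-np.array(c['position']))@np.array(c['orientation'])
    return c['cx']+f*p[...,0]/-p[...,2], c['cy']-f*p[...,1]/-p[...,2]
def plane(n,u,v,z):
    a=np.array(cal(n)[0]['position']); b=world(n,u,v,1.0)
    return a+(b-a)*(z-a[2])/(b[2]-a[2])
E
python3 - <<'E'
from h import *
for n in('side','top'):
    I,D=robot.snapshot(n); cv2.imwrite(f'pics/{n}0.png',I[:,:,::-1]); np.save(f'{n}0.npy',D)
    print(n,robot.calibration(n), (D>0).mean())
    for k in('sleeve','throttle','lever','stud','spindle_top','index','pulley'):
        for r in robot.spot_in(n,k):
            u,v=r['uv']; d=D[int(v),int(u)]
            print(k,round(r['confidence'],2),np.round([u,v]),np.round(world(n,u,v,d),3) if d>0 else None)
E
```

```text
pics
side {'vfov': 43.15030656466408, 'cx': 315.50929688168054, 'cy': 251.3629777480296, 'position': array([ 0.26653512, -1.03328896,  0.92645115]), 'orientation': array([[ 0.9856419 ,  0.09008376, -0.14281094],
       [-0.16846651,  0.58157495, -0.79585779],
       [ 0.0113614 ,  0.80848964,  0.58840073]])} 0.9959049479166666
sleeve 0.8 [229. 463.] [ 0.238 -0.419  0.058]
sleeve 0.79 [230. 398.] [ 0.247 -0.275  0.048]
sleeve 0.72 [356. 398.] [ 0.475 -0.311  0.049]
throttle 0.73 [377. 271.] [ 0.587 -0.019  0.108]
lever 0.84 [382. 237.] [ 0.594 -0.009  0.19 ]
stud 0.94 [386. 233.] [ 0.602 -0.008  0.2  ]
spindle_top 0.83 [384. 239.] [ 0.6   -0.006  0.183]
index 0.53 [334. 221.] [0.518 0.124 0.154]
pulley 0.97 [323. 222.] [0.52  0.275 0.054]
top {'vfov': 52.041643961175694, 'cx': 315.74603399354504, 'cy': 248.7847752579325, 'position': array([0.21162712, 0.01641082, 1.23981568]), 'orientation': array([[-0.06689515,  0.9764298 , -0.20520692],
       [-0.9977573 , -0.06594408,  0.01147799],
       [-0.00232473,  0.20551452,  0.97865131]])} 0.996142578125
sleeve 0.7 [431. 238.] [ 0.468 -0.284  0.054]
sleeve 0.15 [300. 174.] [0.617 0.028 0.164]
throttle 0.93 [294. 193.] [0.58  0.045 0.139]
lever 0.7 [299. 172.] [0.623 0.03  0.163]
stud 0.97 [302. 170.] [0.642 0.022 0.12 ]
spindle_top 0.68 [305. 172.] [0.638 0.017 0.118]
index 0.48 [255. 219.] [0.518 0.138 0.156]
index 0.19 [302. 172.] [0.622 0.023 0.157]
pulley 0.85 [202. 224.] [0.541 0.28  0.06 ]
```

View pics/side0.png

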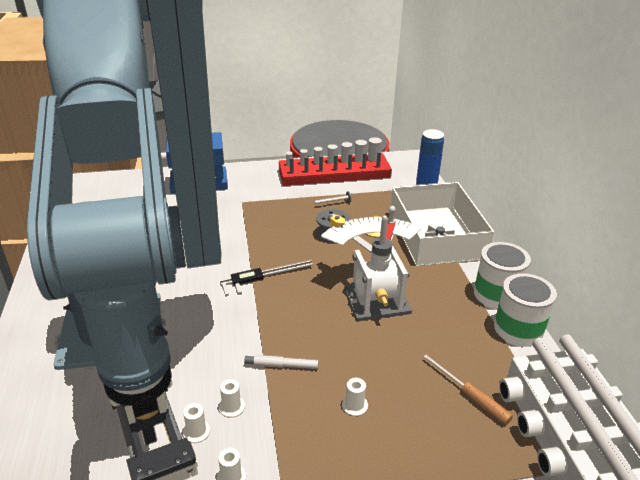

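View pics/top0.png

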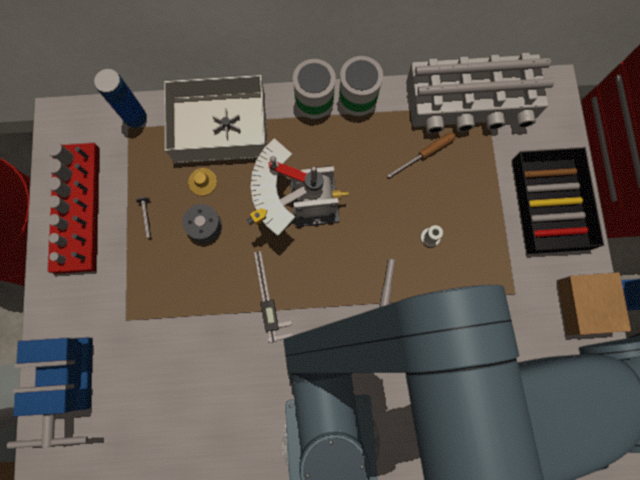

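Side view: sleeve look-alikes at (194,420), (230,398), (229,463) and (356,398). The last one is at world ≈(0.47,-0.30), 0.56 m from the base and so the farthest; I choose it. Top view: the spindle is at about (314,175), the lever nose and stud at about (272,162), and the yellow index at (258,215). Next come the close crop and the fits.

```bash
python3 - <<'E'
from h import *
S=cv2.imread('pics/side0.png'); T=cv2.imread('pics/top0.png')
a=cv2.resize(S[190:320,320:450],(520,520)[::-1],interpolation=3)
c=cv2.resize(S[370:420,330:380],(260,260),interpolation=3)
b=cv2.resize(T[130:240,240:350],(540,520),interpolation=3)
im=np.zeros((520,800,3),np.uint8); im[:, :540]=b; im[:260,540:]=c; im[260:,540:]=cv2.resize(S[200:265,325:430],(260,260))
cv2.imwrite('pics/crop1.png',im)
for n,I in(('side',S),('top',T)):
    D=np.load(n+'0.npy'); P=cloud(n,D)
    m=(abs(P[...,0]-.47)<.06)&(abs(P[...,1]+.295)<.06)
    for lo,hi in((.054,.07),(.02,.05),(.003,.012)):
        q=P[m&(P[...,2]>lo)&(P[...,2]<hi)]; print(n,'sleeve',lo,len(q),q.min(0).round(3) if len(q) else '',q.max(0).round(3) if len(q) else '',q.mean(0).round(4) if len(q) else'')
    m=(abs(P[...,0]-.59)<.14)&(abs(P[...,1]-.05)<.14)
    for lo,hi in((.225,.26),(.21,.225),(.195,.21),(.18,.195),(.165,.18)):
        mm=m&(P[...,2]>lo)&(P[...,2]<hi); q=P[mm]
        print(n,'spindle',lo,len(q),np.c_[q.min(0),q.max(0),np.median(q,0)].round(3).tolist() if len(q) else '')
    B,G,R=[I[...,i].astype(int) for i in range(3)]
    red=m&(R>110)&(G<60)&(B<60)&(P[...,2]>.12); q=P[red]; print(n,'red',len(q)); 
    if len(q): print(np.median(q,0).round(4),q.min(0).round(3),q.max(0).round(3))
    ye=m&(R>150)&(G>110)&(B<80)&(P[...,2]>.125); q=P[ye]; print(n,'yel',len(q)); 
    if len(q): print(np.median(q,0).round(4),q.min(0).round(3),q.max(0).round(3))
E
```

```text
side sleeve 0.054 262 [ 0.461 -0.313  0.054] [ 0.496 -0.274  0.069] [ 0.4782 -0.2963  0.0624]
side sleeve 0.02 216 [ 0.461 -0.313  0.02 ] [ 0.495 -0.282  0.05 ] [ 0.4755 -0.3053  0.036 ]
side sleeve 0.003 2207 [ 0.41  -0.355  0.003] [ 0.53  -0.235  0.012] [ 0.466  -0.3039  0.0056]
side spindle 0.225 47 [[0.59, 0.605, 0.595], [-0.011, 0.003, -0.006], [0.225, 0.24, 0.232]]
side spindle 0.21 34 [[0.59, 0.603, 0.595], [-0.013, 0.0, -0.008], [0.211, 0.224, 0.219]]
side spindle 0.195 77 [[0.59, 0.649, 0.602], [-0.013, 0.092, -0.002], [0.195, 0.21, 0.202]]
side spindle 0.18 62 [[0.591, 0.646, 0.601], [-0.012, 0.091, -0.005], [0.18, 0.195, 0.187]]
side spindle 0.165 235 [[0.575, 0.65, 0.597], [-0.026, 0.093, -0.007], [0.165, 0.18, 0.17]]
side red 0
side yel 24
[0.5213 0.1186 0.1536] [0.51  0.11  0.135] [0.537 0.141 0.158]
top sleeve 0.054 141 [ 0.463 -0.311  0.055] [ 0.499 -0.275  0.069] [ 0.4803 -0.2919  0.0633]
top sleeve 0.02 82 [ 0.464 -0.303  0.02 ] [ 0.492 -0.275  0.049] [ 0.4771 -0.2879  0.0358]
top sleeve 0.003 1411 [ 0.41  -0.355  0.003] [ 0.53  -0.235  0.012] [ 0.4666 -0.2944  0.0059]
top spindle 0.225 38 [[0.592, 0.607, 0.598], [-0.008, 0.005, -0.001], [0.226, 0.242, 0.235]]
top spindle 0.21 16 [[0.592, 0.596, 0.594], [-0.008, 0.004, -0.003], [0.213, 0.225, 0.217]]
top spindle 0.195 51 [[0.592, 0.649, 0.64], [-0.008, 0.095, 0.086], [0.196, 0.208, 0.201]]
top spindle 0.18 21 [[0.592, 0.642, 0.596], [-0.008, 0.092, 0.002], [0.18, 0.194, 0.184]]
top spindle 0.165 281 [[0.578, 0.65, 0.599], [-0.022, 0.096, 0.006], [0.165, 0.18, 0.17]]
top red 257
[0.6242 0.0489 0.1621] [0.598 0.017 0.156] [0.644 0.096 0.173]
top yel 107
[0.5297 0.1282 0.1558] [0.513 0.112 0.15 ] [0.541 0.148 0.161]
```

View pics/crop1.png

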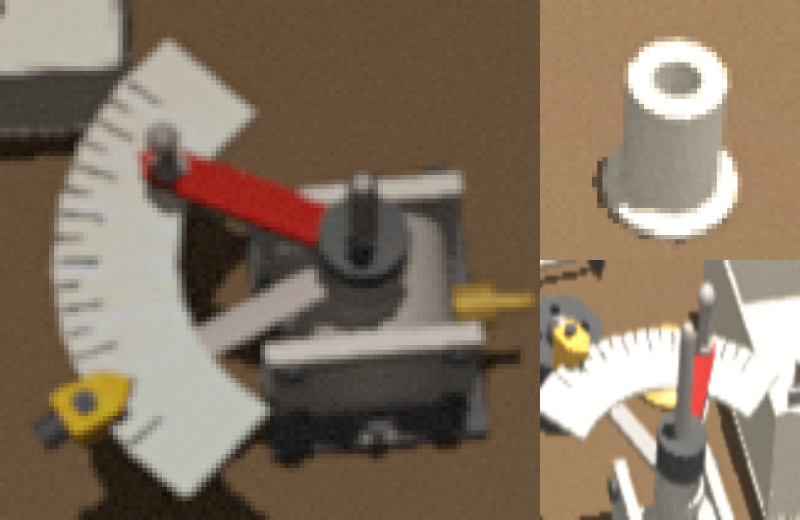

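The crop confirms the sleeve at (356,398) in the side view: flange down and alone on the carpet. The beak point is near (266,212) in the top view. Next I'll work out the geometry and the deltas.

```bash
cat >> h.py <<'E'
def delta(X,yaw=None):
    "world TCP target (m) -> tool-frame shift mm, and yaw turn about tool z"
    s=robot.get_state(); R=np.array(s['tcp_rot']); p=np.array(s['tcp_pos'])
    d=(R.T@(np.array(X)-p)*1000).round(1); y=np.degrees(np.arctan2(R[1,1],R[0,1]))
    print('t',s['time_s'],'tcp',p.round(4),'tool-y dir',y.round(1),'shift',d,'w',s['width'])
E
python3 - <<'E'
from h import *
print(np.array(robot.get_state()['tcp_rot']).round(3))
T=cv2.imread('pics/top0.png'); B,G,R=[T[...,i].astype(int) for i in range(3)]
m=((R>120)&(G>85)&(B<90)).astype(np.uint8); m[:195]=0;m[235:]=0;m[:,:240]=0;m[:,280:]=0
v,u=np.nonzero(m); P=np.array([plane('top',a,b,.156) for a,b in zip(u,v)]); 
ax=np.array([.599,-.002]); d=P[:,:2]-ax; r=np.hypot(*d.T); th=np.degrees(np.arctan2(d[:,1],d[:,0]))
print('index',len(P),'mean',th.mean(),'mid',(th.min()+th.max())/2,'tip r',r.min(),th[np.argsort(r)[:4]],r.max())
m=((R>100)&(G<70)&(B<70)).astype(np.uint8); m[:,:255]=0;m[:,320:]=0;m[:150]=0;m[200:]=0
v,u=np.nonzero(m);P=np.array([plane('top',a,b,.163) for a,b in zip(u,v)]);d=P[:,:2]-ax
vx,vy,x0,y0=cv2.fitLine(d.astype(np.float32),cv2.DIST_L2,0,.01,.01).ravel()
print('lever line',np.degrees(np.arctan2(vy,vx)),'offset mm',(x0*vy-y0*vx)*1000)
D=np.load('top0.npy');Q=cloud('top',D);print('carpet z',np.median(Q[250:290,420:440,2]),np.median(cloud('side',np.load('side0.npy'))[420:440,340:370,2]))
for z in(.1,.03):delta([.479,-.294,z])
E
```

```text
[[ 0.961  0.277  0.   ]
 [ 0.277 -0.961 -0.   ]
 [-0.     0.    -1.   ]]
index 136 mean 118.31716159233191 mid 118.12069083998117 tip r 0.13036564622020003 [119.5097082  118.07726393 120.38598239 118.96374677] 0.16641539563459984
lever line 62.711365 offset mm -1.798138
carpet z 0.004834109241471096 0.0048623470821920756
t 0.8 tcp [ 0.1524 -0.5285  0.1873] tool-y dir -73.9 shift [ 378.8 -134.8   87.3] w 0.09292867211331367
t 0.8 tcp [ 0.1524 -0.5285  0.1873] tool-y dir -73.9 shift [ 378.8 -134.8  157.3] w 0.09292867211331367
```

```bash
python3 -m jog '45 -16 0 0 0 0 75; 90 -32 0 0 0 0 75; 135 -48 0 0 0 0 75; 180 -64 0 0 0 0 75; 225 -80 0 0 0 0 75; 270 -96 0 0 0 0 75; 315 -112 0 0 0 0 75; 350 -125 0 0 0 0 75; 370 -132 20 0 0 0 75; 378.8 -134.8 50 0 0 0 75; 378.8 -134.8 80 0 0 0 75; 378.8 -134.8 80 0 0 0 75; 378.8 -134.8 80 0 0 0 75' 12
python3 - <<'E'
from h import *
delta([.479,-.294,.030])
for n in('side','top'):
    I,D=robot.snapshot(n); cv2.imwrite(f'pics/{n}1.png',I[:,:,::-1]); u,v=[int(x) for x in pix(n,[.479,-.294,.07])]
    cv2.imwrite(f'pics/c_{n}1.png',I[v-60:v+60,u-60:u+60,::-1])
a=[cv2.resize(cv2.imread(f'pics/c_{n}1.png'),(390,390),interpolation=3) for n in('side','top')]
cv2.imwrite('pics/crop2.png',np.hstack(a))
E
```

```text
time_s: 2.1
tcp_pos: [0.4789, -0.294, 0.1075]
tcp_rot: [[0.961, 0.277, -0.001], [0.277, -0.961, 0.001], [-0.0, -0.001, -1.0]]
contact_force: [-0.9, -0.3, 0.5]
width: 0.075
grip_force: 0.0
t 2.1 tcp [ 0.4789 -0.294   0.1075] tool-y dir -73.9 shift [ 0.1  0.1 77.5] w 0.07498788860837712
```

View pics/crop2.png

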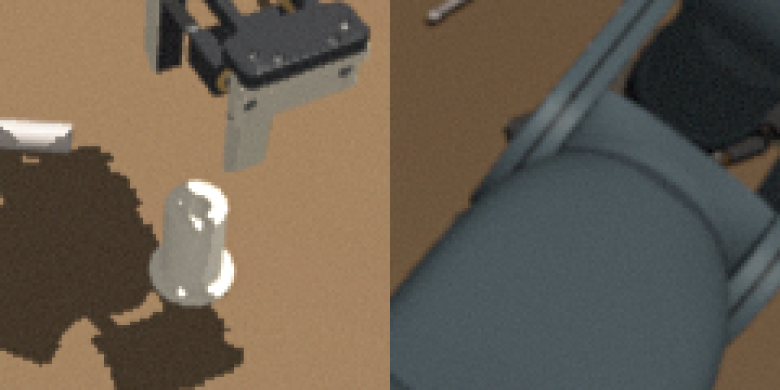

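The side crop shows the fingertips straddling the sleeve (near finger at (245,165), sleeve top at (200,205)); in the top crop the arm hides it. Going down to grip.

```bash
python3 -m jog '0 0 25 0 0 0 75; 0 0 50 0 0 0 75; 0 0 70 0 0 0 75; 0 0 77.5 0 0 0 70; 0 0 77.5 0 0 0 70; 0 0 77.5 0 0 0 30; 0 0 77.5 0 0 0 30; 0 0 77.5 0 0 0 30; 0 0 77.5 0 0 0 30; 0 0 77.5 0 0 0 30; 0 0 77.5 0 0 0 30' 15
python3 - <<'E'
from h import *
delta([.479,-.294,.285]);delta([.599,-.002,.285])
E
```

```text
time_s: 3.3
tcp_pos: [0.4792, -0.2939, 0.0301]
tcp_rot: [[0.961, 0.277, 0.0], [0.277, -0.961, -0.0], [0.0, 0.0, -1.0]]
contact_force: [-0.1, 0.5, 2.4]
width: 0.0349
grip_force: 15.0
t 3.3 tcp [ 0.4792 -0.2939  0.0301] tool-y dir -73.9 shift [-2.000e-01  1.000e-01 -2.549e+02] w 0.03493301040925589
t 3.3 tcp [ 0.4792 -0.2939  0.0301] tool-y dir -73.9 shift [ 196.1 -247.2 -254.9] w 0.03493301040925589
```

```bash
python3 -m jog '0 0 -40 0 0 0 30; 0 0 -85 0 0 0 30; 0 0 -130 0 0 0 30; 0 0 -175 0 0 0 30; 0 0 -220 0 0 0 30; 0 0 -255 0 0 0 30; 30 -35 -260 0 0 0 30; 60 -70 -260 0 0 0 30; 90 -105 -260 0 0 0 30; 120 -140 -260 0 0 0 30; 150 -170 -260 0 0 0 30; 170 -185 -260 0 0 0 30; 181 -195 -260 0 0 0 30; 181 -195 -260 0 0 0 30; 181 -195 -260 0 0 0 30; 181 -195 -260 0 0 0 30'
python3 - <<'E'
from h import *
delta([.599,-.002,.29])
X=np.array(robot.get_state()['tcp_pos'])
for n in('side','top'):
    I,D=robot.snapshot(n); cv2.imwrite(f'pics/{n}2.png',I[:,:,::-1]); np.save(n+'2.npy',D); P=cloud(n,D)
    w=(I.min(-1)>120)
    for lo,hi in((.318,.326),(.29,.322),(.27,.29),(.264,.27)):
        m=(np.hypot(P[...,0]-X[0],P[...,1]-X[1])<.035)&(P[...,2]>lo)&(P[...,2]<hi); q=P[m]
        if len(q)>3:print(n,lo,len(q),np.c_[q.min(0),q.max(0),np.median(q,0)].round(3).tolist())
    u,v=[int(x) for x in pix(n,[.6,-.03,.25])]
    cv2.imwrite(f'pics/c_{n}.png',cv2.resize(I[v-60:v+60,u-60:u+60,::-1],(390,390),interpolation=3))
cv2.imwrite('pics/crop3.png',np.hstack([cv2.imread(f'pics/c_{n}.png') for n in('side','top')]))
E
```

```text
time_s: 4.9
tcp_pos: [0.5983, -0.0579, 0.2897]
tcp_rot: [[0.961, 0.276, -0.0], [0.276, -0.961, -0.001], [-0.001, 0.0, -1.0]]
contact_force: [0.7, 0.2, -1.1]
width: 0.0351
grip_force: 15.0
t 4.9 tcp [ 0.5983 -0.0579  0.2897] tool-y dir -74.0 shift [ 16.  -53.5  -0.3] w 0.03513120221630511
side 0.318 114 [[0.58, 0.612, 0.59], [-0.085, -0.037, -0.059], [0.318, 0.326, 0.324]]
side 0.29 259 [[0.58, 0.614, 0.592], [-0.078, -0.037, -0.072], [0.29, 0.322, 0.307]]
side 0.27 214 [[0.572, 0.621, 0.591], [-0.085, -0.039, -0.072], [0.27, 0.29, 0.276]]
side 0.264 76 [[0.574, 0.622, 0.589], [-0.083, -0.045, -0.073], [0.264, 0.27, 0.268]]
top 0.318 57 [[0.589, 0.618, 0.6], [-0.086, -0.051, -0.07], [0.318, 0.326, 0.324]]
top 0.29 33 [[0.59, 0.611, 0.607], [-0.078, -0.058, -0.065], [0.293, 0.322, 0.31]]
top 0.27 6 [[0.607, 0.611, 0.609], [-0.064, -0.056, -0.061], [0.285, 0.288, 0.287]]
```

View pics/crop3.png

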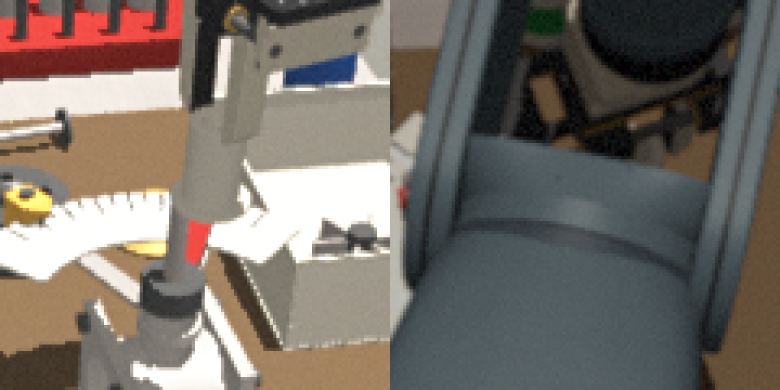

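```bash
python3 -m jog '8 -26 0 0 0 0 30; 15.8 -52.6 0 0 0 0 30; 15.8 -52.6 0 0 0 0 30; 15.8 -52.6 10 0 0 0 30; 15.8 -52.6 20 0 0 0 30; 15.8 -52.6 26 0 0 0 30;  15.8 -52.6 32 0 0 0 30; 15.8 -52.6 38 0 0 0 30; 15.8 -52.6 38 0 0 0 30; 15.8 -52.6 38 0 0 0 30'
python3 - <<'E'
from h import *
s=robot.get_state(); print(s['moment'])
I,D=robot.snapshot('side'); P=cloud('side',D); X=np.array(s['tcp_pos'])
m=(np.hypot(P[...,0]-X[0],P[...,1]-X[1])<.035)&(P[...,2]>.22)&(P[...,2]<.245);q=P[m];print(np.c_[q.min(0),q.max(0)].round(3))
cv2.imwrite('pics/side3.png',cv2.resize(I[150:290,320:450,::-1],(520,560),interpolation=3))
E
```

```text
time_s: 6.0
tcp_pos: [0.5995, -0.0016, 0.2517]
tcp_rot: [[0.961, 0.277, -0.0], [0.277, -0.961, 0.0], [-0.0, -0.0, -1.0]]
contact_force: [-1.7, 0.1, -1.1]
width: 0.0349
grip_force: 15.0
[-0.00142221  0.02697913  0.03520139]
[[ 0.573  0.622]
 [-0.029  0.019]
 [ 0.226  0.245]]
```

View pics/side3.png

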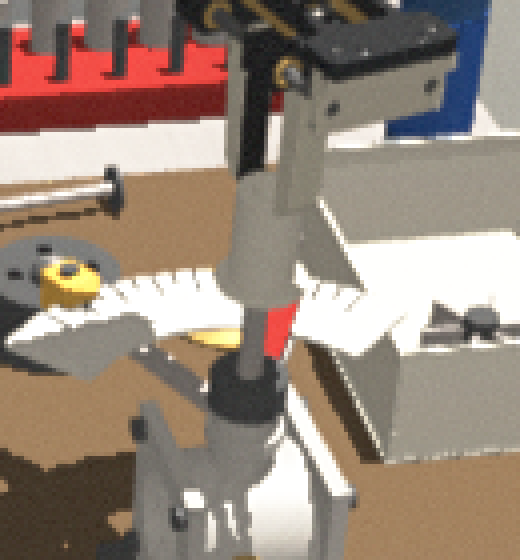

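The side view shows the flange (crop 260,290) around the spindle above the dark hub, with little force. It has passed the tip, so I carry on down.

```bash
python3 -m jog '0 0 10 0 0 0 30; 0 0 20 0 0 0 30; 0 0 30 0 0 0 30; 0 0 40 0 0 0 30; 0 0 46 0 0 0 30; 0 0 50 0 0 0 30; 0 0 52 0 0 0 30; 0 0 53 0 0 0 30; 0 0 53 0 0 0 30'
```

```text
time_s: 6.95
tcp_pos: [0.5995, -0.0015, 0.1989]
tcp_rot: [[0.961, 0.277, 0.0], [0.277, -0.961, -0.0], [0.0, 0.0, -1.0]]
contact_force: [-1.3, -0.3, -2.0]
width: 0.0351
grip_force: 15.0
```

Not seated yet; a few millimetres more, then release.

```bash
python3 -m jog '0 0 1 0 0 0 30; 0 0 2 0 0 0 30; 0 0 3 0 0 0 30; 0 0 3 0 0 0 30; 0 0 3 0 0 0 60; 0 0 3 0 0 0 60; 0 0 3 0 0 0 60; 0 0 3 0 0 0 60; 0 0 -20 0 0 0 60; 0 0 -50 0 0 0 60; 0 0 -90 0 0 0 60; 0 0 -100 0 0 0 60; 0 0 -100 0 0 0 60'
python3 - <<'E'
from h import *
I,D=robot.snapshot('side'); P=cloud('side',D)
for lo,hi in((.165,.18),(.2,.225),(.222,.236)):
    m=(np.hypot(P[...,0]-.599,P[...,1]+.002)<.03)&(P[...,2]>lo)&(P[...,2]<hi);q=P[m];print(np.c_[q.min(0),q.max(0)].round(3).tolist())
cv2.imwrite('pics/side4.png',cv2.resize(I[150:290,320:450,::-1],(520,560),interpolation=3))
E
```

```text
time_s: 8.25
tcp_pos: [0.6007, -0.0017, 0.3008]
tcp_rot: [[0.961, 0.277, 0.005], [0.277, -0.961, -0.001], [0.004, 0.002, -1.0]]
contact_force: [0.0, -0.1, 0.0]
width: 0.06
grip_force: 0.0
[[0.572, 0.621], [-0.029, 0.019], [0.165, 0.18]]
[[0.579, 0.614], [-0.023, 0.005], [0.2, 0.225]]
[[0.579, 0.614], [-0.023, 0.016], [0.222, 0.236]]
```

View pics/side4.png

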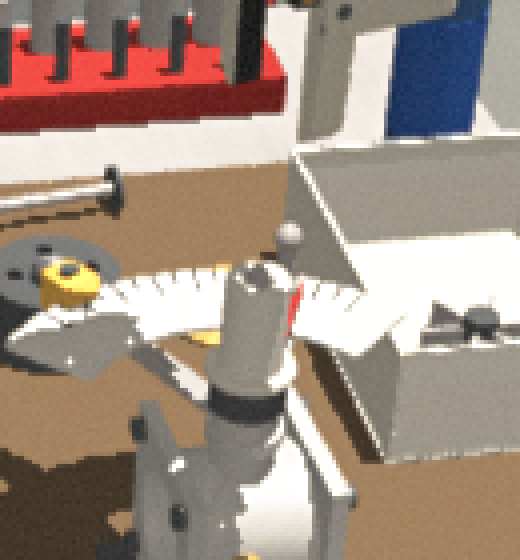

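The sleeve is seated: its flange sits on the dark hub at crop (250,385), its top is at about 0.232 m, and the spindle shows in the bore. The stud ball is at crop (288,235). Next I move over the stud with the closing line tangential.

```bash
python3 -m jog '20 -22 0 0 0 -8 60; 40 -44 0 0 0 -16 60; 60 -66 0 0 0 -24 60; 66.6 -73.5 0 0 0 -32 60; 66.6 -73.5 0 0 0 -40 60; 66.6 -73.5 0 0 0 -47.5 60; 66.6 -73.5 0 0 0 -47.5 60; 66.6 -73.5 0 0 0 -47.5 60'
python3 - <<'E'
from h import *
I,D=robot.snapshot('side'); P=cloud('side',D)
m=(np.hypot(P[...,0]-.643,P[...,1]-.088)<.02)&(P[...,2]>.19)&(P[...,2]<.215);q=P[m];print(len(q),np.c_[q.min(0),q.max(0)].round(3).tolist())
delta([.6436,.0875,.178])
E
```

```text
time_s: 9.1
tcp_pos: [0.6426, 0.0875, 0.2969]
tcp_rot: [[0.448, 0.894, -0.003], [0.894, -0.448, 0.0], [-0.001, -0.003, -1.0]]
contact_force: [0.3, 0.3, 0.3]
width: 0.0597
grip_force: 0.0
43 [[0.633, 0.649], [0.077, 0.093], [0.19, 0.207]]
t 9.15 tcp [0.6427 0.0874 0.2974] tool-y dir -26.6 shift [  0.5   1.  119.4] w 0.06006820033497272
```

```bash
python3 -m jog '0 0 40 0 0 0 60; 0 0 80 0 0 0 60; 0 0 105 0 0 0 60; 0 0 119 0 0 0 60; 0 0 119 0 0 0 35; 0 0 119 0 0 0 20; 0 0 119 0 0 0 5; 0 0 119 0 0 0 5; 0 0 119 0 0 0 5; 0 0 119 0 0 0 5; 0 0 119 0 0 0 5; 0 0 119 0 0 0 5' 5
python3 - <<'E'
from h import *
s=robot.get_state(); X=np.array(s['tcp_pos']);R=np.array(s['tcp_rot']); ax=np.array([.599,-.002])
d=X[:2]-ax; print('r,th',np.hypot(*d),np.degrees(np.arctan2(d[1],d[0])),'t',s['time_s'],s['grip_force'])
y0=np.degrees(np.arctan2(R[1,1],R[0,1]))
t0=np.arctan2(d[1],d[0]); r=.1
for a in (6,12,18,24,30,36,42,48,50,52,54,55):
    th=np.radians(np.degrees(t0)+a); Y=np.r_[ax+r*np.array([np.cos(th),np.sin(th)]),X[2]]
    print(a,(R.T@(Y-X)*1000).round(1))
E
```

```text
time_s: 10.35
tcp_pos: [0.6432, 0.0876, 0.1798]
tcp_rot: [[0.445, 0.896, 0.0], [0.896, -0.445, 0.0], [0.0, 0.0, -1.0]]
contact_force: [-0.8, 0.7, -0.2]
width: 0.0054
grip_force: 0.0
r,th 0.09987642409005927 63.75417498341786 t 10.35 0.0
6 [ -0.5 -10.5  -0. ]
12 [ -2.1 -20.8  -0. ]
18 [ -4.9 -30.9  -0. ]
24 [ -8.6 -40.6  -0. ]
30 [-13.4 -50.   -0. ]
36 [-19.1 -58.7  -0. ]
42 [-25.8 -66.8  -0. ]
48 [-33.2 -74.2  -0. ]
50 [-35.8 -76.5  -0. ]
52 [-38.5 -78.7  -0. ]
54 [-41.3 -80.8  -0. ]
55 [-42.8 -81.8  -0. ]
```

The fingers closed on nothing, so I need a look.

```bash
python3 - <<'E'
from h import *
o=[]
for n in('side','top'):
    I,D=robot.snapshot(n); np.save(n+'5.npy',D); cv2.imwrite(f'pics/{n}5.png',I[:,:,::-1])
    print(n,robot.spot_in(n,'stud'))
    u,v=[int(x) for x in pix(n,[.643,.08,.19])]
    o.append(cv2.resize(I[v-55:v+55,u-55:u+55,::-1],(400,400),interpolation=3))
cv2.imwrite('pics/crop5.png',np.hstack(o))
E
```

```text
side [{'uv': [384.6, 247.8], 'confidence': 0.5}, {'uv': [336.7, 220.5], 'confidence': 0.4}]
top [{'uv': [298.2, 168.6], 'confidence': 0.74}, {'uv': [385.9, 289.3], 'confidence': 0.51}]
```

View pics/crop5.png

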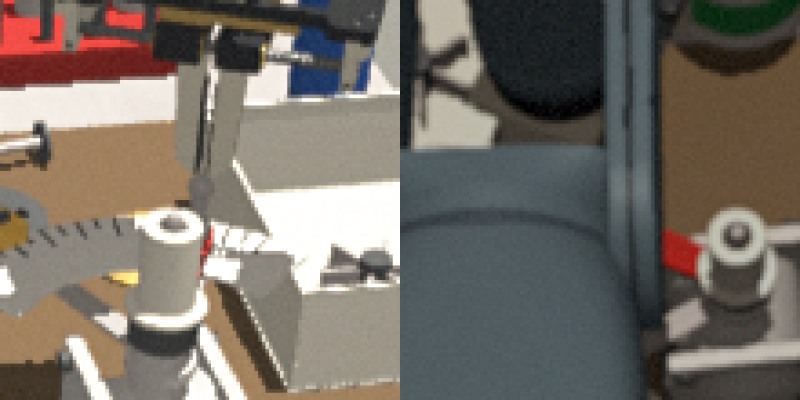

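The side crop shows the ball at (200,187), in front of and just below the closed fingertips (185–235,165–190). The sleeve is still seated. I'll find whether the ball is inboard of the fingers or underneath them.

```bash
python3 - <<'E'
from h import *
u0,v0=[int(x) for x in pix('side',[.643,.08,.19])]
bu,bv=u0-55+200/3.636,v0-55+187/3.636
print('ball px',bu,bv,[plane('side',bu,bv,z).round(4).tolist() for z in(.190,.197,.204)])
print('TCP px',pix('side',robot.get_state()['tcp_pos']), 'as crop', [ (a-b+55)*3.636 for a,b in zip(pix('side',robot.get_state()['tcp_pos']),(u0,v0))])
D=np.load('side5.npy');P=cloud('side',D);v,u=int(bv),int(bu)
print(P[v-6:v+9:2,u-1:u+2].round(3).tolist())
D0=np.load('side0.npy');P0=cloud('side',D0);m=(np.hypot(P0[...,0]-.64,P0[...,1]-.088)<.03)&(P0[...,2]>.175);vv,uu=np.nonzero(m);print('before px',uu.min(),uu.max(),vv.min(),vv.max(),np.array([P0[a][ (uu[vv==a]).min():(uu[vv==a]).max()+1].mean(0).round(3) for a in sorted(set(vv))]).tolist())
E
```

```text
ball px 392.005500550055 209.43014301430142 [[0.6454, 0.0965, 0.19], [0.6418, 0.0858, 0.197], [0.6382, 0.0751, 0.204]]
TCP px (np.float64(391.6992733051202), np.float64(215.42578103985858)) as crop [np.float64(198.886557737417), np.float64(208.80013986092578)]
[[[0.637, 0.083, 0.216], [0.728, 0.35, 0.046], [0.728, 0.339, 0.053]], [[0.729, 0.357, 0.035], [0.729, 0.349, 0.04], [0.729, 0.341, 0.045]], [[0.637, 0.08, 0.208], [0.642, 0.087, 0.203], [0.644, 0.088, 0.202]], [[0.638, 0.082, 0.201], [0.64, 0.081, 0.201], [0.643, 0.082, 0.2]], [[0.637, 0.077, 0.198], [0.64, 0.078, 0.198], [0.642, 0.079, 0.197]], [[0.639, 0.083, 0.19], [0.641, 0.08, 0.191], [0.645, 0.084, 0.188]], [[0.639, 0.08, 0.186], [0.641, 0.079, 0.187], [0.645, 0.083, 0.184]], [[0.64, 0.082, 0.179], [0.643, 0.083, 0.178], [0.644, 0.081, 0.18]]]
before px 389 395 206 219 [[0.641, 0.086, 0.206], [0.64, 0.086, 0.203], [0.641, 0.085, 0.201], [0.64, 0.082, 0.201], [0.641, 0.082, 0.198], [0.64, 0.082, 0.195], [0.639, 0.082, 0.193], [0.639, 0.083, 0.189], [0.64, 0.083, 0.187], [0.64, 0.082, 0.184], [0.64, 0.084, 0.181], [0.641, 0.084, 0.178], [0.641, 0.082, 0.176], [0.642, 0.079, 0.176]]
```

```bash
python3 - <<'E'
from h import *
print({k:np.round(v,4).tolist() for k,v in robot.get_state().items() if k in('tcp_pos','width','grip_force','contact_force','moment')})
P=cloud('side',np.load('side5.npy'));X=np.array(robot.get_state()['tcp_pos']);R=np.array(robot.get_state()['tcp_rot'])
Q=(P-X)@R*1000
for v in range(196,220,2): print(v,[(u,*Q[v,u].round().astype(int).tolist()) for u in range(383,405,2) if abs(Q[v,u,:2]).max()<60])
E
python3 - <<'E'
import cv2
I=cv2.imread('pics/side5.png')[180:225,365:425]
cv2.imwrite('pics/crop6.png',cv2.resize(I,(800,600),interpolation=0))
E
```

```text
{'tcp_pos': [0.6431, 0.0875, 0.1797], 'contact_force': [-0.5864, -0.2686, 0.3767], 'moment': [-0.0658, -0.0253, 0.0706], 'grip_force': 0.0, 'width': 0.0051}
196 [(385, -9, -18, -53), (387, -8, -14, -53), (389, -10, -9, -55), (391, -9, -5, -56), (395, -11, 4, -58), (397, -13, 9, -60), (399, -8, 13, -58), (401, -5, 17, -57)]
198 [(385, -9, -18, -48), (387, -9, -13, -49), (389, -11, -8, -51), (391, -9, -4, -51), (395, -4, 4, -49), (397, -9, 9, -53), (399, -9, 14, -54), (401, 3, 16, -48)]
200 [(385, -9, -17, -43), (387, -10, -12, -45), (389, -10, -8, -45), (391, -7, -4, -44), (395, -12, 6, -49), (397, -12, 10, -50), (399, -11, 14, -50), (401, 5, 17, -41)]
202 [(387, -9, -12, -39), (389, -13, -7, -42), (391, -11, -3, -42), (395, -11, 6, -43), (397, -11, 10, -44), (399, -13, 15, -46)]
204 [(389, -9, -7, -34), (391, -4, -4, -32), (395, -12, 6, -39), (397, -11, 11, -39)]
206 [(391, -1, -4, -25), (393, 3, 0, -24), (395, -13, 7, -34)]
208 [(389, -3, -7, -20), (391, -3, -3, -21), (393, -7, 2, -24), (395, 3, 5, -19)]
210 [(389, -4, -7, -16), (391, -9, -2, -20), (393, -7, 3, -19), (395, -8, 7, -21)]
212 [(389, -1, -7, -9), (391, -9, -1, -14), (393, -5, 3, -13)]
214 [(389, -5, -6, -6), (391, -3, -2, -5), (393, -3, 3, -6)]
216 [(389, -4, -5, 0), (391, -3, -1, 0), (393, -3, 3, -1)]
218 [(393, 3, 3, 8)]
```

View pics/crop6.png

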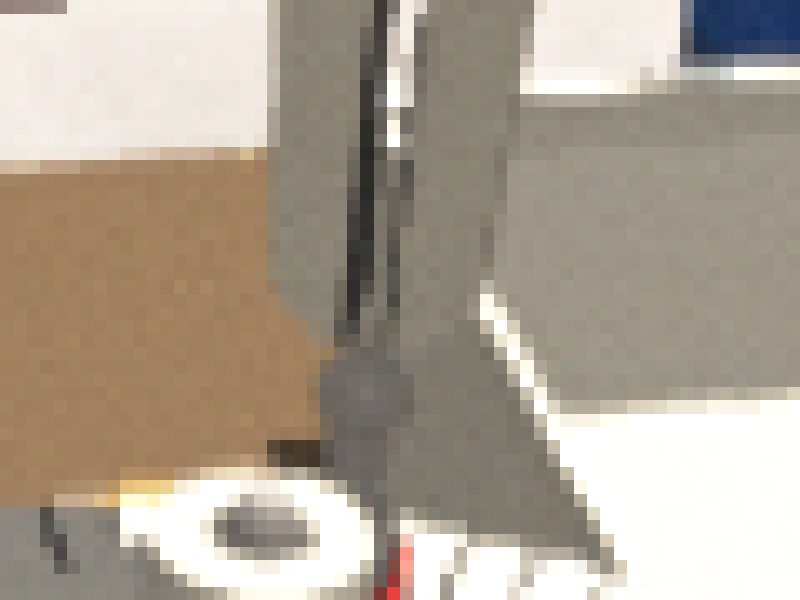

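```bash
python3 - <<'E'
from h import *
P=cloud('side',np.load('side2.npy'));X=np.array([.5983,-.0579,.2897]);R=np.array([[.961,.277,0],[.277,-.961,0],[0,0,-1]])
Q=(P-X)@R*1000
u0,v0=[int(round(float(t))) for t in pix('side',X)];print(u0,v0)
for v in range(v0-24,v0+14,2): print(v,[(u,*Q[v,u].round().astype(int).tolist()) for u in range(u0-8,u0+12,2) if abs(Q[v,u,:2]).max()<60])
E
```

```text
394 210
186 [(386, -11, -20, -45), (388, -9, -17, -47), (390, -6, -14, -48), (392, 1, -17, -44), (394, 7, -20, -42), (400, -12, 28, -71), (402, -8, 29, -71), (404, -8, 35, -74)]
188 [(386, -8, -25, -38), (388, -8, -18, -42), (390, -5, -15, -42), (392, 2, -19, -39), (394, 5, -16, -40), (398, -10, 19, -61), (400, -9, 24, -64), (402, -10, 32, -69), (404, -7, 35, -69)]
190 [(386, -9, -22, -35), (388, -7, -18, -37), (390, -5, -14, -38), (392, 1, -15, -36), (394, 8, -20, -32), (398, -10, 19, -57), (400, -11, 28, -62), (402, -12, 36, -67), (404, -6, 34, -64)]
192 [(386, -12, -17, -34), (390, -6, -12, -35), (392, -2, -11, -35), (394, 2, -9, -35), (396, 5, -7, -35), (398, -9, 19, -52), (400, -10, 28, -58), (402, -10, 33, -60), (404, -6, 34, -60)]
194 [(388, -14, -6, -36), (390, -10, -5, -36), (392, -4, -7, -33), (394, 2, -9, -31), (396, 4, -5, -32), (398, -9, 20, -49), (400, -9, 26, -52), (402, -8, 32, -55), (404, -5, 34, -55)]
196 [(388, -18, 0, -36), (390, -14, 2, -36), (392, -10, 2, -35), (394, 2, -8, -27), (396, 7, -8, -25), (398, -8, 20, -44), (400, -10, 28, -49), (402, -9, 34, -52), (40
[... 1765 characters left out ...]
, -14, 15, 2), (394, -9, 15, 4), (396, -5, 15, 5), (398, -1, 17, 5), (400, 5, 15, 7), (402, 11, 13, 10), (404, 23, 3, 19)]
218 [(386, -17, 0, 15), (388, -15, 3, 14), (390, -14, 9, 10), (392, -12, 12, 9), (394, -10, 17, 7), (396, -8, 20, 6), (398, 0, 16, 10), (400, 2, 19, 9), (402, 12, 12, 16), (404, 21, 7, 21)]
220 [(386, -17, 0, 20), (388, -18, 8, 15), (390, -13, 8, 16), (392, -11, 12, 14), (394, -10, 17, 12), (396, -3, 14, 15), (398, 0, 17, 14), (400, 5, 15, 17), (402, 11, 14, 19), (404, 13, 18, 18)]
222 [(386, -21, 7, 19), (388, -17, 8, 20), (390, -12, 7, 21), (392, -12, 14, 18), (394, -7, 13, 19), (396, -5, 17, 18), (398, 0, 17, 19), (400, 3, 19, 19), (402, 7, 20, 19), (404, 14, 18, 22)]
```

The depth readings put the fingers' real ends about 30 mm above the reported TCP. The fingers therefore closed just above the ball; the sleeve grip was high on the tube for the same reason. I open, go down about 27 mm straddling the stud, and close again.

```bash
python3 -m jog '0 0 0 0 0 0 50; 0 0 0 0 0 0 50; 0 0 0 0 0 0 50; 0 0 0 0 0 0 50; 0 0 0 0 0 0 50; 0 0 8 0 0 0 50; 0 0 16 0 0 0 50; 0 0 22 0 0 0 50; 0 0 27 0 0 0 50; 0 0 27 0 0 0 30; 0 0 27 0 0 0 15; 0 0 27 0 0 0 5; 0 0 27 0 0 0 5; 0 0 27 0 0 0 5; 0 0 27 0 0 0 5; 0 0 27 0 0 0 5' 5
```

```text
time_s: 12.15
tcp_pos: [0.6432, 0.0877, 0.1531]
tcp_rot: [[0.445, 0.896, 0.0], [0.896, -0.445, 0.0], [0.0, 0.0, -1.0]]
contact_force: [-0.6, 0.5, 2.0]
width: 0.0154
grip_force: 5.0
```

The ball is gripped (15.4 mm, 5 N). Turning it along the arc.

```bash
python3 -m jog '-0.5 -10.5 0 0 0 -6 5; -2.1 -20.8 0 0 0 -12 5; -4.9 -30.9 0 0 0 -18 5; -8.6 -40.6 0 0 0 -24 5; -13.4 -50 0 0 0 -30 5; -19.1 -58.7 0 0 0 -36 5; -25.8 -66.8 0 0 0 -42 5; -33.2 -74.2 0 0 0 -48 5; -38.5 -78.7 0 0 0 -52 5; -41.3 -80.8 0 0 0 -54 5; -41.3 -80.8 0 0 0 -54 5; -41.3 -80.8 0 0 0 -54 5'
python3 - <<'E'
from h import *
s=robot.get_state(); d=np.array(s['tcp_pos'])[:2]-[.599,-.002]; print(np.hypot(*d),np.degrees(np.arctan2(d[1],d[0])))
E
```

```text
time_s: 13.35
tcp_pos: [0.552, 0.0868, 0.1529]
tcp_rot: [[-0.462, 0.887, -0.001], [0.887, 0.462, 0.0], [0.001, -0.0, -1.0]]
contact_force: [-2.7, 2.4, 3.5]
width: 0.015
grip_force: 5.0
0.1004421846621232 117.87646032444418
```

```bash
python3 -m jog '0 0 0 0 0 0 50; 0 0 0 0 0 0 50; 0 0 0 0 0 0 50; 0 0 0 0 0 0 50; 0 0 0 0 0 0 50; 0 0 -20 0 0 0 50; 0 0 -50 0 0 0 50; 0 0 -90 0 0 0 50; 0 0 -120 0 0 0 50; -30 -37 -120 0 0 0 50; -60 -74 -120 0 0 0 50; -90 -111 -120 0 0 0 50; -120 -148 -120 0 0 0 50; -150 -185 -120 0 0 0 50; -180 -222 -120 0 0 0 50; -210 -259 -120 0 0 0 50; -241 -295 -120 0 0 0 50; -241 -295 -120 0 0 0 50'
python3 - <<'E'
from h import *
I,D=robot.snapshot('top'); S,DS=robot.snapshot('side'); np.save('top7.npy',D); cv2.imwrite('pics/top7.png',I[:,:,::-1]); cv2.imwrite('pics/side7.png',S[:,:,::-1])
cv2.imwrite('pics/crop7.png',np.hstack([cv2.resize(I[150:250,235:335,::-1],(400,400),interpolation=3),cv2.resize(S[180:280,320:420,::-1],(400,400),interpolation=3)]))
E
```

```text
time_s: 15.15
tcp_pos: [0.4003, -0.2689, 0.2725]
tcp_rot: [[-0.457, 0.889, -0.001], [0.889, 0.457, -0.002], [-0.001, -0.002, -1.0]]
contact_force: [-0.1, 0.5, -0.1]
width: 0.05
grip_force: 0.0
```

View pics/crop7.png

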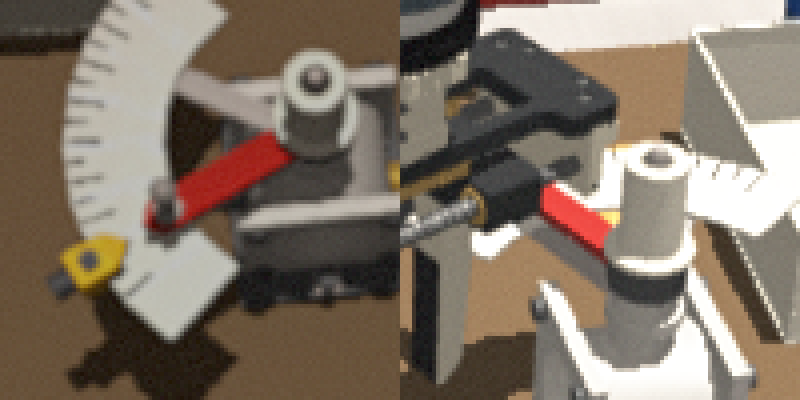

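Top crop: the lever's nose (147,222) points towards the yellow beak (125,245) and the sleeve is seated. Now I measure the residual angle.

```bash
python3 - <<'E'
from h import *
def line(f):
    T=cv2.imread(f); B,G,R=[T[...,i].astype(int) for i in range(3)]
    m=((R>90)&(R>2*G)&(R>2*B)); m[:,:255]=0;m[:,330:]=0;m[:150]=0;m[225:]=0
    v,u=np.nonzero(m); P=np.array([plane('top',a,b,.163)[:2] for a,b in zip(u,v)])
    # midline from per-station extremes (edges), along rough direction, away from stud and hub
    c=P.mean(0); w=np.linalg.svd(P-c)[2][0]; ax=np.array([.599,-.002]); w*=np.sign((c-ax)@w)
    for _ in range(3):
        n=np.array([-w[1],w[0]]); s=(P-ax)@w; t=(P-ax)@n; X=[]
        for a in np.arange(.035,.085,.004):
            k=(s>=a)&(s<a+.004)
            if k.sum()>3: X.append((a+.002,(t[k].min()+t[k].max())/2,np.ptp(t[k])))
        X=np.array(X); k=abs(X[:,2]-np.median(X[:,2]))<.004; p=np.polyfit(X[k,0],X[k,1],1)
        q0=ax+p[1]*n; w=(w+p[0]*n); w/=np.linalg.norm(w)
    print(f,len(P),'angle',np.degrees(np.arctan2(w[1],w[0])).round(2),'offset mm',p[1]*1e3,'width',np.median(X[:,2])*1e3,k.sum())
    return q0,w
a,wa=line('pics/top0.png');b,wb=line('pics/top7.png')
t=np.linalg.solve(np.c_[wa,-wb],b-a); A=a+t[0]*wa; print('axis',A)
for f in('pics/top0.png','pics/top7.png'):
    T=cv2.imread(f); B,G,R=[T[...,i].astype(int) for i in range(3)]
    m=((R>110)&(G>80)&(B<.6*R)&(G>.6*R)); m[:195]=0;m[235:]=0;m[:,:240]=0;m[:,275:]=0
    m=cv2.morphologyEx(m.astype(np.uint8),cv2.MORPH_CLOSE,np.ones((5,5)))
    v,u=np.nonzero(m); P=np.array([plane('top',x,y,.154)[:2] for x,y in zip(u,v)])
    for ax in (A,np.array([.599,-.002])):
        d=P-ax; r=np.hypot(*d.T); th=np.degrees(np.arctan2(d[:,1],d[:,0]))
        mids=[(round(x,3),round((th[k].min()+th[k].max())/2,1),int(k.sum())) for x in np.arange(.124,.17,.005) for k in [(r>=x)&(r<x+.005)] if k.sum()>2]
        print(len(P),th.mean().round(2),mids)
    # stud ball
E
```

```text
pics/top0.png 281 angle 63.63 offset mm 0.6362893391380284 width 21.521456068898644 13
pics/top7.png 299 angle 117.3 offset mm 1.0513811572684761 width 22.47743741161634 13
axis [ 0.59805805 -0.00246735]
157 117.54 [(np.float64(0.129), np.float64(117.6), 8), (np.float64(0.134), np.float64(118.1), 16), (np.float64(0.139), np.float64(117.7), 22), (np.float64(0.144), np.float64(117.8), 22), (np.float64(0.149), np.float64(117.3), 24), (np.float64(0.154), np.float64(117.4), 26), (np.float64(0.159), np.float64(117.5), 25), (np.float64(0.164), np.float64(117.0), 13)]
157 117.94 [(np.float64(0.129), np.float64(118.0), 8), (np.float64(0.134), np.float64(118.5), 16), (np.float64(0.139), np.float64(118.1), 22), (np.float64(0.144), np.float64(118.2), 22), (np.float64(0.149), np.float64(117.7), 24), (np.float64(0.154), np.float64(117.8), 26), (np.float64(0.159), np.float64(117.9), 25), (np.float64(0.164), np.float64(117.3), 13)]
158 117.47 [(np.float64(0.129), np.float64(117.3), 7), (np.float64(0.134), np.float64(118.1), 16), (np.float64(0.139), np.float64(117.7), 22), (np.float64(0.144), np.float64(117.8), 22), (np.float64(0.149), np.float64(117.3), 24), (np.float64(0.154), np.float64(117.4), 26), (np.float64(0.159), np.float64(117.5), 25), (np.float64(0.164), np.float64(117.0), 13)]
158 117.87 [(np.float64(0.129), np.float64(117.7), 7), (np.float64(0.134), np.float64(118.5), 16), (np.float64(0.139), np.float64(118.1), 22), (np.float64(0.144), np.float64(118.2), 22), (np.float64(0.149), np.float64(117.7), 24), (np.float64(0.154), np.float64(117.8), 26), (np.float64(0.159), np.float64(117.9), 25), (np.float64(0.164), np.float64(117.3), 13)]
```

The lever is at 117.3° and the index at 117.5°, both in the same camera and about the same fitted axis, so they agree within the measurement error. The sleeve is seated and the gripper is clear of everything.

```bash
python3 -c "
from station import robot
print(robot.sign_off())"
```

```text
the job is handed in; nothing more can be done
None
```

I handed the job in: the sleeve is seated flange down on the lever's hub, and the lever points at the index to within about 0.3° as measured from the top camera (that measurement is good to roughly 0.7°).

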